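Count three lamps into the dispatch tray and print their label

ROBOT

A 6-joint arm with a two-finger parallel gripper is mounted at the origin on the work surface. World frame = base frame: x ahead of the robot, y to its left, z up, the work surface at z = 0. Lengths are in m, angles in degrees, forces in N, time in s.
With the tool pointing down it reaches from about 0.375 to 0.9 m from the base axis. Payload 3.1 kg.
Tool frame: the origin (TCP) lies at the very end of the fingers, on their centre line; the grasp point (between the pads) lies 19 mm behind it; z points along the fingers, y is the line along which they close (so a half turn about z gives the same grasp; the last joint's range is limited). The gripper opens to 85 mm and grips with 20 to 120 N. Pads are 22 mm wide; open, the fingers measure 114 mm over their backs; the gripper's body (76 mm by 85 mm) begins 54 mm behind the grasp point. The pads swing forward as they close: fully open they stand 13 mm farther back than shut.
Start: joints at [-84.139, 30.224, 82.088, -0, 67.689, -10.227], TCP at [0.173, -0.6, 0.206] pointing down, gripper open.
Joint ranges: [-176.69, 176.69], [-43.24, 126.21], [12.49, 139.97], [-82, 262], [0, 151.66], [-163.58, 163.58]. Speed limits (degrees/s): [159.86, 159.86, 180, 180, 180, 180].

INTERFACE

Orientations are given as a 3x3 rotation matrix whose columns are the frame's x, y, z axes.
In Python, from station import bot, imaging, finder gives the robot as it stands.
- The arm moves only by the tool drive_tool, never from a script. Its argument "series" is a list of rows, each a list of 7 numbers: the shift along the world's x, y, z each as a share of 0.2 m, from -1 to 1, then the turn, a rotation vector about the world's x, y, z each as a share of 90 degrees, from -1 to 1, then the closure, from -1 (fully open) to 1 (shut). A call has 1 to 5 rows; each row shifts and turns the commanded pose from where the row before left it; what a row does not reach is not made up. A row lasts 1/8 s, in which the tool goes at most 62.5 mm and 10.7 degrees, less where a joint would pass 70% of its speed; a pose out of reach is approached as far as the arm can. A call with a number of a shift or a turn outside -1 to 1 is refused whole. A call with a gripper value outside its range is refused whole. The fingers move at their own pace and stop on an object; "squeeze" is the grip in N (left out, the last holds). Time passes only in rows, so rows that do not move let the fingers close. It gives the time, the measured TCP pose, the force, the opening and the grip force at its end, in the units of the state.
- bot.read_state(): the state, without advancing time (a new reading comes with each control period).
- imaging.get_image(name): name is "scene" or "top" or "wrist"; returns (picture, depth): 420x560x3 uint8, red, green, blue; 420x560 float32, m along the optical axis (not along the pixel's ray), 0 where there is no reading.
- imaging.camera_params(name): a dict with "fx", "fy", "cx", "cy" (pixels), "k1" (the pictures are not rectified: a ray, as slopes to the right and down, at radius r is drawn at 1 + k1 r^2 times it, then the intrinsics apply), "T" (4x4, takes a point from camera to world coordinates); the wrist camera has in their place "mount" (4x4, takes a point from camera to tool coordinates, whose origin is the TCP and whose axes are the flange's). Camera axes: x right, y down, z forward; pixel columns grow to the right and rows downward; lengths in m; the calibration is good to about 2 mm. A picture is of the moment at which its call begins: read the wrist's pose just before it. camera_params takes no time and is no camera call.
- bot.job_done(): hands the job in; it is judged then, once.
Trained networks look in the newest picture that a camera, given by its name, has taken for a name from the list of things; names that differ only in an ending like _2 or _b are one class to them, and where a whole thing is asked for, a point or a joint stands for the part that bears it (a point fixed in the world has none). Each returns a list of dicts, best first, with "conf" (0 to 1); they miss things now and then, are a little off and sometimes report something else, mostly with a low value. They report only what shows in the picture. A call takes as long as a camera call. They do not tell look-alikes from the thing itself.
- finder.boxes_of(target, camera): "location" ([column, row] in pixels, amid what is visible of it).
The state is a dict: "t": time; "joints": joint angles; "qvel": joint speeds; "tau": joint torques, N m; "ee_pos": TCP position; "tool_rot": TCP orientation; "ft_force": force on the tool from outside, world axes, zero at the start; "torque": the same for the moment, N m; "grip_width": opening from 0.0 (shut) to 1.0 (fully open); "gripper_force": force on a finger pad.
Only numpy, scipy, OpenCV 4.12 (cv2) and the standard library are available. Lean on these libraries where they do the work, as an engineer would, in place of code of your own. Each camera call takes 0.05 s, during which the arm holds its last target. There are 200 camera calls.

TASK

Take three of the red warning lamps out of the slanted rack and stand exactly three, upright, in the yellow tray; leave the fourth red lamp and the amber one in the rack. Only once the three are in, press the label printer's treadle right down to its stop for a moment and let it come back up. Leave the tape measure and the roll of tape where they lie.

Things in the scene. Friction and masses are not known exactly. Their poses are not given: they have to be found in the camera images.
- rack: fixed blue rack, 432 mm wide (y), front to the robot (-x). Origin on the table under its middle. Its board leans 35 degrees to the robot; five square pockets (62 mm, 18 deep, 78 apart along y, centre floor at z 65) hold one lamp each, leaning alike, 36 mm free between lenses. A light bar on end posts lies over them (x -35 to 5, z 225 to 250 mm): come in slanting, along the lamps' axes.
- tray: yellow open tray, fixed to the table, outside 240 x 100 x 45 mm high (x, y, z), walls and floor 5 mm thick. Origin at the centre of its underside, x along its length.
- printer: grey label printer (120 x 110 x 90 mm high), fixed, with a treadle in front of it on a steel base plate. Origin on the table under the treadle, -x of its frame towards the robot; printer's body fills x 45 to 165, the pedal lies before it.
- pedal (a joint): angle (rad) of the printer's spring treadle: 0 at rest (up), 0.26 at its stop. Its hinge runs along the printer's y at x = 20, z = 24 mm, the 66 mm wide plate rises from it towards the robot, free end 120 mm from the hinge. Pressing it fully at the pad takes about 12 N.
- pedal_pad (a point): middle of the top of the black rubber pad (60 x 60 mm) on the treadle, 90 mm from the hinge; sinks about 23 mm when fully pressed. Moves with the pedal.
- red_a: warning lamp: grey round base 56 mm across and 30 mm high, then a red cylindrical lens 42 mm across up to 112 mm and a low dome to 125 mm; about 0.2 kg. Origin at the centre of its underside, z along its axis towards the dome. One of four alike.
- red_b: warning lamp: grey round base 56 mm across and 30 mm high, then a red cylindrical lens 42 mm across up to 112 mm and a low dome to 125 mm; about 0.2 kg. Origin at the centre of its underside, z along its axis towards the dome. One of four alike.
- red_c: warning lamp: grey round base 56 mm across and 30 mm high, then a red cylindrical lens 42 mm across up to 112 mm and a low dome to 125 mm; about 0.2 kg. Origin at the centre of its underside, z along its axis towards the dome. One of four alike.
- red_d: warning lamp: grey round base 56 mm across and 30 mm high, then a red cylindrical lens 42 mm across up to 112 mm and a low dome to 125 mm; about 0.2 kg. Origin at the centre of its underside, z along its axis towards the dome. One of four alike.
- amber: warning lamp: grey round base 56 mm across and 30 mm high, then a yellow (amber) cylindrical lens 42 mm across up to 112 mm and a low dome to 125 mm; about 0.2 kg. Origin at the centre of its underside, z along its axis towards the dome. The only one.
- tape_measure: yellow tape measure, 65 x 60 x 35 mm, lying on the table in front of the rack. Not part of the job.
- tape_roll: orange roll of tape, 90 mm across and 45 mm high, lying flat beyond the tray. Not part of the job.
There are look-alikes about, which are no part of the job. What is shaped like the red_c but turquoise is not meant.

How it is judged (in metres and radians):
On the way, in this order (a step that is already met when the one before it is completed fails the run):
1. exactly three red lamps stand upright in the tray, the fourth red one is in its pocket ((((horizontal distance between red_b and tray below 0.105 m and z of red_b in the frame of tray between 0.002 and 0.012 m and angle between red_b's own z axis and vertical below 0.12 rad) and (horizontal distance between red_c and tray below 0.105 m and z of red_c in the frame of tray between 0.002 and 0.012 m and angle between red_c's own z axis and vertical below 0.12 rad) and (horizontal distance between red_d and tray below 0.105 m and z of red_d in the frame of tray between 0.002 and 0.012 m and angle between red_d's own z axis and vertical below 0.12 rad) and distance of red_a from where it was at the start of the episode below 0.025 m) or ((horizontal distance between red_a and tray below 0.105 m and z of red_a in the frame of tray between 0.002 and 0.012 m and angle between red_a's own z axis and vertical below 0.12 rad) and (horizontal distance between red_c and tray below 0.105 m and z of red_c in the frame of tray between 0.002 and 0.012 m and angle between red_c's own z axis and vertical below 0.12 rad) and (horizontal distance between red_d and tray below 0.105 m and z of red_d in the frame of tray between 0.002 and 0.012 m and angle between red_d's own z axis and vertical below 0.12 rad) and distance of red_b from where it was at the start of the episode below 0.025 m) or ((horizontal distance between red_a and tray below 0.105 m and z of red_a in the frame of tray between 0.002 and 0.012 m and angle between red_a's own z axis and vertical below 0.12 rad) and (horizontal distance between red_b and tray below 0.105 m and z of red_b in the frame of tray between 0.002 and 0.012 m and angle between red_b's own z axis and vertical below 0.12 rad) and (horizontal distance between red_d and tray below 0.105 m and z of red_d in the frame of tray between 0.002 and 0.012 m and angle between red_d's own z axis and vertical below 0.12 rad) and distance of red_c from where it was at the start of the episode below 0.025 m) or ((horizontal distance between red_a and tray below 0.105 m and z of red_a in the frame of tray between 0.002 and 0.012 m and angle between red_a's own z axis and vertical below 0.12 rad) and (horizontal distance between red_b and tray below 0.105 m and z of red_b in the frame of tray between 0.002 and 0.012 m and angle between red_b's own z axis and vertical below 0.12 rad) and (horizontal distance between red_c and tray below 0.105 m and z of red_c in the frame of tray between 0.002 and 0.012 m and angle between red_c's own z axis and vertical below 0.12 rad) and distance of red_d from where it was at the start of the episode below 0.025 m))), for 0.3 s.
2. the treadle is pressed down to its stop (value of joint pedal above 0.235 rad), for 0.15 s.
At the end, for the whole second after the job is handed in: Three red lamps stand at rest on the tray's floor (centres within 105 mm of the tray's centre), within 7 degrees of upright; the fourth red and the amber lamp are within 25 mm of where they began; the treadle is up again (below 0.04 rad) ((((horizontal distance between red_b and tray below 0.105 m and z of red_b in the frame of tray between 0.002 and 0.012 m and angle between red_b's own z axis and vertical below 0.12 rad) and (horizontal distance between red_c and tray below 0.105 m and z of red_c in the frame of tray between 0.002 and 0.012 m and angle between red_c's own z axis and vertical below 0.12 rad) and (horizontal distance between red_d and tray below 0.105 m and z of red_d in the frame of tray between 0.002 and 0.012 m and angle between red_d's own z axis and vertical below 0.12 rad) and distance of red_a from where it was at the start of the episode below 0.025 m) or ((horizontal distance between red_a and tray below 0.105 m and z of red_a in the frame of tray between 0.002 and 0.012 m and angle between red_a's own z axis and vertical below 0.12 rad) and (horizontal distance between red_c and tray below 0.105 m and z of red_c in the frame of tray between 0.002 and 0.012 m and angle between red_c's own z axis and vertical below 0.12 rad) and (horizontal distance between red_d and tray below 0.105 m and z of red_d in the frame of tray between 0.002 and 0.012 m and angle between red_d's own z axis and vertical below 0.12 rad) and distance of red_b from where it was at the start of the episode below 0.025 m) or ((horizontal distance between red_a and tray below 0.105 m and z of red_a in the frame of tray between 0.002 and 0.012 m and angle between red_a's own z axis and vertical below 0.12 rad) and (horizontal distance between red_b and tray below 0.105 m and z of red_b in the frame of tray between 0.002 and 0.012 m and angle between red_b's own z axis and vertical below 0.12 rad) and (horizontal distance between red_d and tray below 0.105 m and z of red_d in the frame of tray between 0.002 and 0.012 m and angle between red_d's own z axis and vertical below 0.12 rad) and distance of red_c from where it was at the start of the episode below 0.025 m) or ((horizontal distance between red_a and tray below 0.105 m and z of red_a in the frame of tray between 0.002 and 0.012 m and angle between red_a's own z axis and vertical below 0.12 rad) and (horizontal distance between red_b and tray below 0.105 m and z of red_b in the frame of tray between 0.002 and 0.012 m and angle between red_b's own z axis and vertical below 0.12 rad) and (horizontal distance between red_c and tray below 0.105 m and z of red_c in the frame of tray between 0.002 and 0.012 m and angle between red_c's own z axis and vertical below 0.12 rad) and distance of red_d from where it was at the start of the episode below 0.025 m)) and distance of amber from where it was at the start of the episode below 0.025 m and value of joint pedal below 0.04 rad and linear speed of each of red_a, red_b, red_c, red_d below 0.02 m/s); the robot touches nothing.
It fails at once if the treadle is pressed (beyond 0.12 rad) while the tray does not hold exactly three red lamps standing (value of joint pedal above 0.12 rad and not (((horizontal distance between red_b and tray below 0.105 m and z of red_b in the frame of tray between 0.002 and 0.012 m and angle between red_b's own z axis and vertical below 0.12 rad) and (horizontal distance between red_c and tray below 0.105 m and z of red_c in the frame of tray between 0.002 and 0.012 m and angle between red_c's own z axis and vertical below 0.12 rad) and (horizontal distance between red_d and tray below 0.105 m and z of red_d in the frame of tray between 0.002 and 0.012 m and angle between red_d's own z axis and vertical below 0.12 rad) and distance of red_a from where it was at the start of the episode below 0.025 m) or ((horizontal distance between red_a and tray below 0.105 m and z of red_a in the frame of tray between 0.002 and 0.012 m and angle between red_a's own z axis and vertical below 0.12 rad) and (horizontal distance between red_c and tray below 0.105 m and z of red_c in the frame of tray between 0.002 and 0.012 m and angle between red_c's own z axis and vertical below 0.12 rad) and (horizontal distance between red_d and tray below 0.105 m and z of red_d in the frame of tray between 0.002 and 0.012 m and angle between red_d's own z axis and vertical below 0.12 rad) and distance of red_b from where it was at the start of the episode below 0.025 m) or ((horizontal distance between red_a and tray below 0.105 m and z of red_a in the frame of tray between 0.002 and 0.012 m and angle between red_a's own z axis and vertical below 0.12 rad) and (horizontal distance between red_b and tray below 0.105 m and z of red_b in the frame of tray between 0.002 and 0.012 m and angle between red_b's own z axis and vertical below 0.12 rad) and (horizontal distance between red_d and tray below 0.105 m and z of red_d in the frame of tray between 0.002 and 0.012 m and angle between red_d's own z axis and vertical below 0.12 rad) and distance of red_c from where it was at the start of the episode below 0.025 m) or ((horizontal distance between red_a and tray below 0.105 m and z of red_a in the frame of tray between 0.002 and 0.012 m and angle between red_a's own z axis and vertical below 0.12 rad) and (horizontal distance between red_b and tray below 0.105 m and z of red_b in the frame of tray between 0.002 and 0.012 m and angle between red_b's own z axis and vertical below 0.12 rad) and (horizontal distance between red_c and tray below 0.105 m and z of red_c in the frame of tray between 0.002 and 0.012 m and angle between red_c's own z axis and vertical below 0.12 rad) and distance of red_d from where it was at the start of the episode below 0.025 m))).
It fails at once if the amber lamp is taken from its pocket (moved over 25 mm) (distance of amber from where it was at the start of the episode above 0.025 m).
It fails at once if the tape measure or the roll of tape is moved over 30 mm (distance of any of tape_measure, tape_roll from where it was at the start of the episode above 0.03 m).
It also fails if it takes over 72 s, if anything falls off the work surface, if the arm or the gripper's body presses on something with over 40 N, if the wrist force passes 120 N, or if a joint passes its speed limit or range.

## Working session

There is one attempt and no reset: what is moved stays moved. The work goes in short steps, Python scripts to look and compute and a tool call to move; the robot and the scene stay as the last step left them, time stands still between calls to the robot, and variables do not carry over. Pictures are saved under pics/ and viewed, at most 10 in all, crops included, and the job is handed in when it is done.

Besides the shell and the picture viewer there is one more tool, called after "Request:" by a JSON object that holds its "op" and its "data", one argument or row to a line. drive_tool: Moves the arm, as the interface text tells. Its arguments: {"type":"object","properties":{"series":{"type":"array"},"squeeze":{"type":"number"}},"required":["series"]}

```bash
mkdir -p pics; ls
cat > h.py <<'E'
import numpy as np, cv2
from station import bot, imaging, finder
np.set_printoptions(precision=4,suppress=True)
def T(n,s=None):
    p=imaging.camera_params(n)
    if 'T' in p: return np.array(p['T'])
    M=np.eye(4);M[:3,:3]=s['tool_rot'];M[:3,3]=s['ee_pos']
    return M@np.array(p['mount'])
def cloud(n,d,s=None):
    p=imaging.camera_params(n);h,w=d.shape
    u,v=np.meshgrid(np.arange(w),np.arange(h))
    K=np.array([[p['fx'],0,p['cx']],[0,p['fy'],p['cy']],[0,0,1.]])
    q=cv2.undistortPoints(np.stack([u,v],-1).reshape(-1,1,2).astype(float),K,np.array([p['k1'],0,0,0.])).reshape(h,w,2)
    P=np.dstack([q*d[...,None],d]); M=T(n,s)
    P=P@M[:3,:3].T+M[:3,3]; P[d==0]=np.nan
    return P
E
python3 - <<'E'
from h import *
for n in('scene','top'):
    im,d=imaging.get_image(n);cv2.imwrite(f'pics/{n}0.png',im[...,::-1]);np.savez(f'{n}0.npz',im=im,d=d)
    P=cloud(n,d)
    for t in ['rack','tray','printer','pedal_pad','red_a','amber','tape_measure','tape_roll']:
        for b in finder.boxes_of(t,n):
            c,r=map(int,np.round(b['location'])); print(n,t,round(b['conf'],2),c,r,P[r,c])
print(bot.read_state()['t'])
E
```

```text
pics
scene rack 0.78 360 164 [0.627  0.2131 0.0952]
scene tray 0.57 211 233 [ 0.5425 -0.2036  0.0056]
scene printer 0.88 151 276 [ 0.622  -0.3931  0.0947]
scene printer 0.45 131 256 [ 0.5151 -0.4095  0.044 ]
scene pedal_pad 0.67 129 254 [ 0.5103 -0.4115  0.0488]
scene pedal_pad 0.37 316 199 [0.6611 0.0417 0.1061]
scene pedal_pad 0.37 367 150 [0.6081 0.2503 0.1104]
scene red_a 0.97 390 137 [0.6042 0.3372 0.1072]
scene red_a 0.92 296 151 [0.4578 0.125  0.0425]
scene red_a 0.78 328 180 [0.6348 0.098  0.1152]
scene red_a 0.67 353 169 [0.6348 0.1816 0.1031]
scene red_a 0.55 313 199 [0.6598 0.033  0.1113]
scene amber 0.66 367 151 [0.6085 0.2507 0.1065]
scene tape_measure 0.95 259 176 [ 0.4698 -0.0079  0.0328]
scene tape_roll 0.95 251 305 [ 0.7694 -0.2217 -0.0014]
scene tape_roll 0.69 388 136 [0.6006 0.3321 0.1109]
top rack 0.62 211 196 [0.6161 0.1717 0.2488]
top tray 0.85 348 232 [ 0.5396 -0.2011  0.0021]
top tray 0.36 413 214 [ 0.5837 -0.3868  0.0615]
top printer 0.66 412 215 [ 0.5809 -0.3838  0.0611]
top pedal_pad 0.87 418 239 [ 0.5113 -0.4028  0.0449]
top red_a 0.88 242 200 [0.6196 0.103  0.1506]
top red_a 0.6 267 198 [0.6215 0.0341 0.1663]
top red_a 0.59 236 266 [0.4426 0.1314 0.0497]
top red_a 0.58 213 207 [0.6008 0.1812 0.1578]
top red_a 0.55 159 220 [0.5671 0.3287 0.1622]
top amber 0.53 184 213 [0.5855 0.2604 0.159 ]
top tape_measure 0.79 285 260 [ 0.4582 -0.0104  0.0378]
top tape_roll 0.91 359 151 [ 0.7836 -0.2403  0.0256]
0.9
```

View pics/scene0.png

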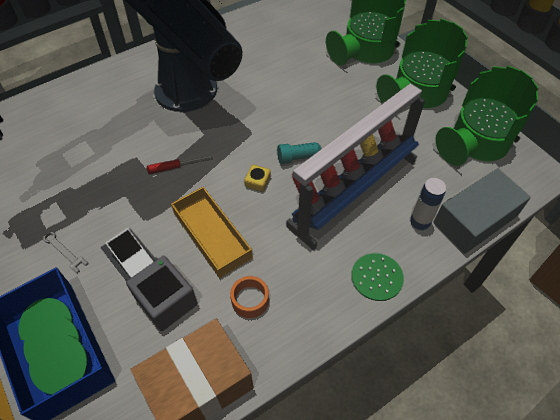

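View pics/top0.png

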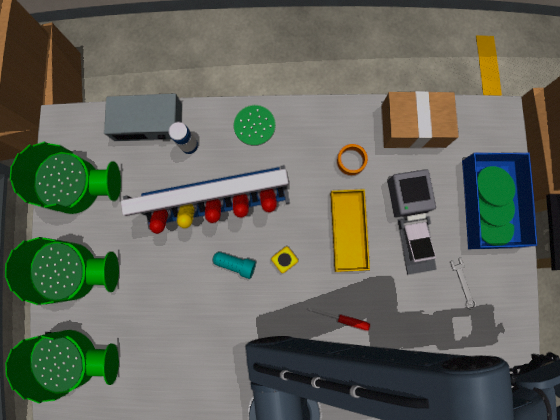

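The two views show the rack with red, red, red, amber, red from right to left (top-view columns 269, 241, 213, 185, 158). The turquoise look-alike is at (235,263), the tape measure at (285,260), the tray at (350,232) and the treadle at (418,240). I'll take the three right-hand reds.

Run:
```python
from h import *
from scipy.optimize import least_squares
D={n:np.load(n+'0.npz') for n in('scene','top')}
for n in D:
    P=cloud(n,D[n]['d']); im=D[n]['im']; hsv=cv2.cvtColor(im,cv2.COLOR_RGB2HSV)
    X,Y,Z=P[...,0],P[...,1],P[...,2]
    # bar
    m=(Z>.238)&(Z<.262)&(X>.45)&(X<.75)&(Y>-.1)&(Y<.5)&(hsv[...,1]<70)
    m=cv2.morphologyEx(m.astype(np.uint8),cv2.MORPH_OPEN,np.ones((3,3)))>0
    r=cv2.minAreaRect(P[m][:,:2].astype(np.float32)); print(n,'bar',m.sum(),r,'z',np.median(Z[m]))
    q=P[m][:,:2];c=q.mean(0);w=np.linalg.svd(q-c,full_matrices=False)[2][0]; w*=np.sign(w[1]);yaw=np.arctan2(-w[0],w[1]);t=(q-c)@w
    cm=(np.array(r[0])); print(' yaw',np.degrees(yaw))
    Rz=np.array([[np.cos(yaw),-np.sin(yaw)],[np.sin(yaw),np.cos(yaw)]])
    org=cm-Rz@[-.015,0]; print(' rack org',org)
    # lamps in rack frame
    L=np.dstack([(P[...,:2]-org)@Rz,Z])
    red=((hsv[...,0]<8)|(hsv[...,0]>172)|((hsv[...,0]>15)&(hsv[...,0]<32)))&(hsv[...,1]>130)&(Z>.07)&(Z<.21)
    a=np.array([-np.sin(np.radians(35)),0,np.cos(np.radians(35))])
    e=np.array([np.cos(np.radians(35)),0,np.sin(np.radians(35))])
    for i in range(-2,3):
        k=red&(abs(L[...,1]-i*.078)<.03)&(abs(L[...,0])<.12)
        p=L[k]; p0=np.array([0,0,.065])
        s=(p-p0)@a; g=(s>.035)&(s<.11)
        f=lambda v:np.hypot((p[g]-p0)@e-v[0],p[g][:,1]-v[1])-.021
        sol=least_squares(f,[0,i*.078],loss='soft_l1',f_scale=.002)
        print('  lamp',i,g.sum(),sol.x,np.sqrt(np.mean(sol.fun**2)),'s max',np.nanpercentile(s,98) if len(s) else 0)
    m=(hsv[...,0]>12)&(hsv[...,0]<32)&(hsv[...,1]>120)&(abs(X-.54)<.17)&(abs(Y+.2)<.12)&(Z>.035)&(Z<.055)
    r=cv2.minAreaRect(P[m][:,:2].astype(np.float32));print(n,'tray',m.sum(),r)
    m=(hsv[...,0]>12)&(hsv[...,0]<32)&(hsv[...,1]>120)&(abs(X-.54)<.17)&(abs(Y+.2)<.12)&(Z<.055)
    r=cv2.minAreaRect(P[m][:,:2].astype(np.float32));print(n,'tray all',m.sum(),r)
    # pad
    m=(hsv[...,2]<60)&(abs(X-.51)<.07)&(abs(Y+.4)<.06)&(Z>.02)&(Z<.07)
    r=cv2.minAreaRect(P[m][:,:2].astype(np.float32));print(n,'pad',m.sum(),r,np.nanmedian(Z[m]))
s=bot.read_state();print(s['tool_rot'],s['grip_width'])
```

```text
scene bar 2419 ((0.6290268898010254, 0.19094055891036987), (0.04312457889318466, 0.432493656873703), 9.712342262268066) z 0.24874385450711567
 yaw 9.919113580343009
 rack org [0.6438 0.1935]
  lamp -2 90 [-0.004  -0.1541] 0.0014183199018180303 s max 0.11142107310195296
  lamp -1 238 [-0.0037 -0.0762] 0.0019542950064637757 s max 0.08510345266926611
  lamp 0 216 [-0.0047  0.0012] 0.001912902051566784 s max 0.08539604415968412
  lamp 1 230 [-0.0048  0.0794] 0.0021611782776140894 s max 0.08498490898421722
  lamp 2 158 [-0.0043  0.1578] 0.0020534253501227695 s max 0.08399328192223446
scene tray 621 ((0.5443225502967834, -0.20415079593658447), (0.24327461421489716, 0.10161323100328445), 1.8197847604751587)
scene tray all 3586 ((0.5286129713058472, -0.20427829027175903), (0.27824798226356506, 0.10544193536043167), 0.33455324172973633)
scene pad 571 ((0.5082302689552307, -0.4116794466972351), (0.06542884558439255, 0.11065538227558136), 88.64506530761719) 0.05471340170171368
top bar 2650 ((0.6265869140625, 0.1926785111427307), (0.04192943871021271, 0.43231236934661865), 9.742891311645508) z 0
[... 253 characters left out ...]
001] 0.0013054604695323013 s max 0.12488296795347376
  lamp 1 167 [-0.002   0.0785] 0.0013887275392929026 s max 0.12536318475501732
  lamp 2 175 [-0.0015  0.1559] 0.0012319678001559092 s max 0.12566767008202043
top tray 446 ((0.5427242517471313, -0.20256265997886658), (0.2381235659122467, 0.10044638812541962), 1.1852903366088867)
top tray all 2840 ((0.5473108291625977, -0.20646439492702484), (0.24834154546260834, 0.10887502878904343), 1.2874491214752197)
top pad 397 ((0.5135418176651001, -0.40131646394729614), (0.11568185687065125, 0.08409658074378967), 6.087165355682373) 0.054939369824577255
[[ 0.9608  0.2771  0.    ]
 [ 0.2771 -0.9608 -0.    ]
 [ 0.      0.     -1.    ]] 0.9992289790057147
```

```bash
cat >> h.py <<'E'
from scipy.spatial.transform import Rotation as Ro
YR,YT=9.8,1.5
def Rt(yaw,tilt): # tool pointing down, closing along local y, tilted to lamp axis
    return (Ro.from_euler('z',yaw,degrees=True)*Ro.from_euler('y',-tilt,degrees=True)).as_matrix()@np.diag([1,-1,-1.])
A=np.array([-np.sin(np.radians(35)),0,np.cos(np.radians(35))]);E_=np.array([A[2],0,-A[0]])
def lamp(i,s,x0=-.003): # point s along axis
    q=np.array([0,i*.078,.065])+x0*E_+s*A
    return Ro.from_euler('z',YR,degrees=True).as_matrix()@q+[.6425,.1943,0]
def tray(x,z,y=0): return Ro.from_euler('z',YT,degrees=True).as_matrix()@[x,y,z]+np.array([.5435,-.2035,0])
def go(name,wps):
    s=bot.read_state();p=np.array(s['ee_pos']);R=np.array(s['tool_rot'])
    print(name,'t',s['t'],'p',p,'w',s['grip_width'],'F',s['gripper_force'],s['ft_force'])
    for q,Q in wps:
        d=(q-p)/.2;r=Ro.from_matrix(Q@R.T).as_rotvec(degrees=True)/90
        n=max(np.abs(np.linalg.norm(d))/.31,np.linalg.norm(r)/.118)
        n=int(np.ceil(n)) or 1
        print('  ->',q,'rows',n,'each',np.round(np.r_[d/n,r/n],3)); p,R=q,Q
E
python3 - <<'E'
from h import *
s=bot.read_state();p=np.array(s['ee_pos']);R0=np.array(s['tool_rot'])
RL=Rt(YR,35)
go('a',[(np.array([.3,-.35,.30]),R0),(lamp(-2,.185),RL),(lamp(-2,.066),RL)])
print(lamp(0,.185),lamp(-1,.185))
E
```

```text
a t 0.9 p [ 0.1732 -0.6005  0.2064] w 0.9992289790057147 F 0.0 [ 0.913  -0.5027  0.0777]
  -> [ 0.3  -0.35  0.3 ] rows 5 each [0.127 0.25  0.094 0.    0.    0.   ]
  -> [0.5621 0.0221 0.2148] rows 8 each [ 0.164  0.233 -0.053  0.011 -0.047 -0.008]
  -> [0.6293 0.0337 0.1173] rows 2 each [ 0.168  0.029 -0.244  0.     0.     0.   ]
[0.5355 0.1758 0.2148] [0.5488 0.099  0.2148]
```

Request:
{"op": "drive_tool", "data": {
  "series": [
    [0.127, 0.25, 0.094, 0, 0, 0, -0.46],
    [0.127, 0.25, 0.094, 0, 0, 0, -0.46],
    [0.127, 0.25, 0.094, 0, 0, 0, -0.46],
    [0.127, 0.25, 0.094, 0, 0, 0, -0.46],
    [0.127, 0.25, 0.094, 0, 0, 0, -0.46]
  ],
  "squeeze": 40
}}

```text
t: 1.52
ee_pos: [0.3009, -0.3489, 0.3012]
tool_rot: [[0.961, 0.277, 0.001], [0.277, -0.961, -0.001], [0.0, 0.001, -1.0]]
ft_force: [1.3, -0.1, 0.4]
grip_width: 0.727
gripper_force: 0.0
```

Request:
{"op": "drive_tool", "data": {
  "series": [
    [0.164, 0.233, -0.053, 0.011, -0.047, -0.008, -0.46],
    [0.164, 0.233, -0.053, 0.011, -0.047, -0.008, -0.46],
    [0.164, 0.233, -0.053, 0.011, -0.047, -0.008, -0.46],
    [0.164, 0.233, -0.053, 0.011, -0.047, -0.008, -0.46]
  ]
}}

```text
t: 2.02
ee_pos: [0.4324, -0.1629, 0.2583]
tool_rot: [[0.928, 0.226, 0.296], [0.218, -0.974, 0.06], [0.302, 0.009, -0.953]]
ft_force: [1.5, 0.4, -0.6]
grip_width: 0.733
gripper_force: 0.0
```

Request:
{"op": "drive_tool", "data": {
  "series": [
    [0.164, 0.233, -0.053, 0.011, -0.047, -0.008, -0.46],
    [0.164, 0.233, -0.053, 0.011, -0.047, -0.008, -0.46],
    [0.164, 0.233, -0.053, 0.011, -0.047, -0.008, -0.46],
    [0.164, 0.233, -0.053, 0.011, -0.047, -0.008, -0.46],
    [0, 0, 0, 0, 0, 0, -0.46]
  ]
}}

```text
t: 2.65
ee_pos: [0.5616, 0.0263, 0.214]
tool_rot: [[0.81, 0.182, 0.557], [0.148, -0.983, 0.106], [0.567, -0.003, -0.823]]
ft_force: [0.3, 0.6, -0.6]
grip_width: 0.73
gripper_force: 0.0
```

Run:
```python
from h import *
RL=Rt(YR,35)
go('b',[(lamp(-2,.185),RL),(lamp(-2,.066),RL)])
s=bot.read_state();im,d=imaging.get_image('wrist');cv2.imwrite('pics/w1.png',im[...,::-1])
P=cloud('wrist',d,s);hsv=cv2.cvtColor(im,cv2.COLOR_RGB2HSV)
red=((hsv[...,0]<8)|(hsv[...,0]>172))&(hsv[...,1]>130)&(P[...,2]<.21)
L=(P-[.6425,.1943,0])@Ro.from_euler('z',YR,degrees=True).as_matrix()-[0,0,.065]
from scipy.optimize import least_squares
for i in(-2,-1,0):
    q=L[red&(abs(L[...,1]-i*.078)<.03)]
    if len(q)<30: print(i,len(q));continue
    g=(q@A>.035)&(q@A<.108)
    f=lambda v:np.hypot((q[g]@E_)-v[0],q[g][:,1]-v[1])-.021
    so=least_squares(f,[0,i*.078],loss='soft_l1',f_scale=.002);print(i,g.sum(),so.x,np.std(so.fun),'smax',np.percentile(q@A,98),'dome mean',(q[q@A>.118]@E_).mean(),q[q@A>.118][:,1].mean())
```

```text
b t 2.65 p [0.5616 0.0263 0.214 ] w 0.7298662867038039 F 0.0 [ 0.303   0.5962 -0.6119]
  -> [0.5621 0.0221 0.2148] rows 1 each [ 0.002 -0.021  0.004 -0.001 -0.005 -0.008]
  -> [0.6293 0.0337 0.1173] rows 2 each [ 0.168  0.029 -0.244  0.     0.     0.   ]
-2 780 [-0.0027 -0.1549] 0.0003794092073249931 smax 0.1260774887834028 dome mean -0.0003962122969433322 -0.15493308152496343
-1 1200 [-0.0027 -0.0768] 0.00040211170508956884 smax 0.12591048804118318 dome mean -0.0005611679299058956 -0.07857346525287766
0 2023 [-0.0025  0.0011] 0.000518701853707946 smax 0.125702059557912 dome mean -0.0005727750681860788 -0.001949072977510761
```

View pics/w1.png

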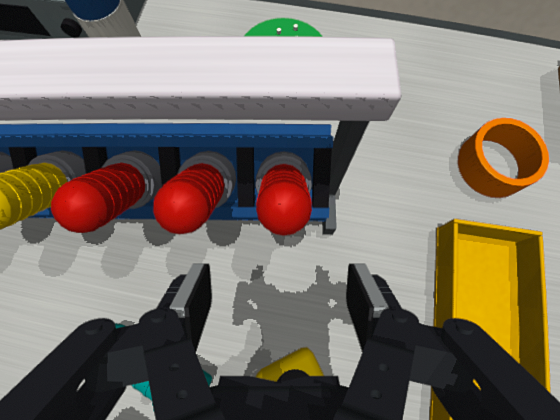

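The wrist view shows the fingers straddling the first red lamp at (284,200), and the lamp fit agrees with the other cameras. I'll insert with a small correction.

Request:
{"op": "drive_tool", "data": {
  "series": [
    [0.002, -0.016, 0.004, 0, -0.005, -0.008, -0.46],
    [0.112, 0.019, -0.163, 0, 0, 0, -0.46],
    [0.112, 0.019, -0.163, 0, 0, 0, -0.46],
    [0.112, 0.019, -0.163, 0, 0, 0, -0.46],
    [0, 0, 0, 0, 0, 0, -0.46]
  ]
}}

```text
t: 3.32
ee_pos: [0.631, 0.0283, 0.1169]
tool_rot: [[0.808, 0.16, 0.567], [0.131, -0.987, 0.092], [0.575, -0.0, -0.818]]
ft_force: [-0.9, 0.9, -0.8]
grip_width: 0.73
gripper_force: 0.0
```

Run:
```python
from h import *
RL=Rt(YR,35);y1=np.array([-.0002,.0012,0])
go('c',[(lamp(-2,.066)+y1,RL)])
```

```text
c t 3.325 p [0.631  0.0283 0.1169] w 0.7301546573257143 F 0.0 [-0.9228  0.8904 -0.8238]
  -> [0.6291 0.0349 0.1173] rows 1 each [-0.009  0.033  0.002 -0.     0.001  0.006]
```

Request:
{"op": "drive_tool", "data": {
  "series": [
    [-0.008, 0.025, 0.001, 0, 0, 0.005, -0.46],
    [0, 0, 0, 0, 0, 0, -0.46]
  ]
}}

```text
t: 3.58
ee_pos: [0.6282, 0.0351, 0.1205]
tool_rot: [[0.804, 0.171, 0.569], [0.141, -0.985, 0.098], [0.578, 0.002, -0.816]]
ft_force: [-0.4, 0.8, 0.5]
grip_width: 0.729
gripper_force: 0.0
```

Request:
{"op": "drive_tool", "data": {
  "series": [
    [0, 0, 0, 0, 0, 0, -0.46],
    [0, 0, 0, 0, 0, 0, -0.46]
  ]
}}

```text
t: 3.82
ee_pos: [0.6287, 0.0354, 0.1198]
tool_rot: [[0.804, 0.172, 0.569], [0.141, -0.985, 0.098], [0.577, 0.001, -0.817]]
ft_force: [-1.2, -0.3, -0.3]
grip_width: 0.728
gripper_force: 0.0
```

Request:
{"op": "drive_tool", "data": {
  "series": [
    [0, 0, 0, 0, 0, 0, 1],
    [0, 0, 0, 0, 0, 0, 1],
    [0, 0, 0, 0, 0, 0, 1],
    [0, 0, 0, 0, 0, 0, 1]
  ],
  "squeeze": 45
}}

```text
t: 4.32
ee_pos: [0.6285, 0.0353, 0.1193]
tool_rot: [[0.805, 0.171, 0.568], [0.141, -0.985, 0.098], [0.577, 0.001, -0.817]]
ft_force: [-3.7, -1.8, 5.7]
grip_width: 0.471
gripper_force: 44.6
```

Run:
```python
from h import *
RL=Rt(YR,35);RT=Rt(YT,0);s=bot.read_state();p=np.array(s['ee_pos'])
z=-s['tool_rot']@np.array([0,0,1.])
up=p+z*.12
for x in(.075,0,-.075):print(tray(x,.19))
go('d',[(up,RL),(tray(.075,.19),RT),(tray(.075,.075),RT)])
```

```text
[ 0.6185 -0.2015  0.19  ]
[ 0.5435 -0.2035  0.19  ]
[ 0.4685 -0.2055  0.19  ]
d t 4.325 p [0.6285 0.0353 0.1193] w 0.47145572626214144 F 44.623199701309204 [-3.6843 -1.8249  5.6714]
  -> [0.5603 0.0236 0.2174] rows 2 each [-0.17  -0.029  0.245  0.     0.001 -0.   ]
  -> [ 0.6185 -0.2015  0.19  ] rows 4 each [ 0.073 -0.281 -0.034 -0.01   0.097 -0.022]
  -> [ 0.6185 -0.2015  0.075 ] rows 2 each [ 0.     0.    -0.288  0.     0.     0.   ]
```

Request:
{"op": "drive_tool", "data": {
  "series": [
    [-0.115, -0.02, 0.165, 0, 0, 0, 1],
    [-0.115, -0.02, 0.165, 0, 0, 0, 1],
    [-0.115, -0.02, 0.165, 0, 0, 0, 1],
    [0.0, -0.2, 0.0, 0, 0, 0, 1],
    [0.0, -0.25, 0.0, -0.008, 0.078, -0.018, 1]
  ]
}}

```text
t: 4.95
ee_pos: [0.5588, -0.0506, 0.217]
tool_rot: [[0.857, 0.157, 0.491], [0.129, -0.988, 0.09], [0.499, -0.013, -0.867]]
ft_force: [0.2, 0.9, -1.1]
grip_width: 0.474
gripper_force: 46.6
```

Request:
{"op": "drive_tool", "data": {
  "series": [
    [0.08, -0.25, -0.035, -0.008, 0.078, -0.018, 1],
    [0.08, -0.2, -0.035, -0.008, 0.078, -0.018, 1],
    [0.08, -0.15, -0.035, -0.008, 0.078, -0.018, 1],
    [0.05, -0.07, -0.035, -0.008, 0.078, -0.018, 1],
    [0, 0, 0, 0, 0, 0, 1]
  ]
}}

```text
t: 5.58
ee_pos: [0.6216, -0.1856, 0.1883]
tool_rot: [[0.999, 0.039, 0.035], [0.038, -0.999, 0.01], [0.035, -0.008, -0.999]]
ft_force: [0.0, 0.9, -2.3]
grip_width: 0.471
gripper_force: 46.6
```

```bash
cat > carry.py <<'E'
import sys
from h import *
x=float(sys.argv[1]); RT=Rt(YT,0)
go('e',[(tray(x,.19),RT),(tray(x,.075),RT)])
for n in sys.argv[2:]:
    s=bot.read_state();im,d=imaging.get_image(n);cv2.imwrite(f"pics/{n}{s['t']:.1f}.png",im[...,::-1]);np.savez('last_'+n,im=im,d=d)
    P=cloud(n,d,s);hsv=cv2.cvtColor(im,cv2.COLOR_RGB2HSV)
    red=((hsv[...,0]<8)|(hsv[...,0]>172))&(hsv[...,1]>130)&(abs(P[...,0]-.55)<.16)&(abs(P[...,1]+.2)<.07)
    k,lb,st,_=cv2.connectedComponentsWithStats(red.astype(np.uint8))
    for j in range(1,k):
        if st[j,4]<15: continue
        q=P[lb==j]; m=q[:,2].max(); top=q[q[:,2]>m-.006]; print(n,'red',len(q),q.mean(0),'top z',m,'top xy',top.mean(0),'minz',np.percentile(q[:,2],2))
E
python3 carry.py .075 scene
```

```text
e t 5.575 p [ 0.6216 -0.1856  0.1883] w 0.4714881137808933 F 46.57843887805939 [ 0.0035  0.8881 -2.3341]
  -> [ 0.6185 -0.2015  0.19  ] rows 1 each [-0.016 -0.08   0.009 -0.006  0.022 -0.008]
  -> [ 0.6185 -0.2015  0.075 ] rows 2 each [ 0.     0.    -0.288  0.     0.     0.   ]
scene red 560 [ 0.6334 -0.1905  0.211 ] top z 0.24718930765942526 top xy [ 0.6213 -0.1871  0.2428] minz 0.15869417136874944
```

Request:
{"op": "drive_tool", "data": {
  "series": [
    [-0.016, -0.08, 0.009, -0.006, 0.022, -0.008, 1],
    [0, 0, -0.15, 0, 0, 0, 1],
    [0, 0, -0.15, 0, 0, 0, 1],
    [0, 0, -0.1, 0, 0, 0, 1],
    [0, 0, 0, 0, 0, 0, 1]
  ]
}}

```text
t: 6.25
ee_pos: [0.6134, -0.1991, 0.1102]
tool_rot: [[1.0, 0.026, -0.004], [0.026, -1.0, 0.003], [-0.004, -0.003, -1.0]]
ft_force: [-0.3, -0.0, -1.2]
grip_width: 0.471
gripper_force: 46.6
```

```bash
python3 carry.py .075 scene
```

```text
e t 6.25 p [ 0.6134 -0.1991  0.1102] w 0.4713179694547429 F 46.63902461528778 [-0.2702 -0.0406 -1.1707]
  -> [ 0.6185 -0.2015  0.19  ] rows 2 each [ 0.013 -0.006  0.2   -0.001 -0.001  0.   ]
  -> [ 0.6185 -0.2015  0.075 ] rows 2 each [ 0.     0.    -0.288  0.     0.     0.   ]
scene red 469 [ 0.626  -0.2035  0.1338] top z 0.2087065264443263 top xy [ 0.6318 -0.2145  0.2087] minz 0.08019771810994496
```

Request:
{"op": "drive_tool", "data": {
  "series": [
    [0.025, -0.012, -0.08, 0, 0.002, 0, 1],
    [0, 0, -0.06, 0, 0, 0, 1],
    [0, 0, -0.03, 0, 0, 0, 1],
    [0, 0, 0, 0, 0, 0, 1]
  ]
}}

```text
t: 6.8
ee_pos: [0.621, -0.203, 0.077]
tool_rot: [[1.0, 0.025, -0.004], [0.025, -1.0, 0.001], [-0.004, -0.001, -1.0]]
ft_force: [-0.1, 0.9, -1.4]
grip_width: 0.473
gripper_force: 46.6
```

Request:
{"op": "drive_tool", "data": {
  "series": [
    [0, 0, -0.01, 0, 0, 0, 1],
    [0, 0, -0.007, 0, 0, 0, 1],
    [0, 0, 0, 0, 0, 0, 1]
  ]
}}

```text
t: 7.18
ee_pos: [0.6216, -0.2033, 0.0746]
tool_rot: [[1.0, 0.025, -0.002], [0.025, -1.0, -0.0], [-0.002, 0.0, -1.0]]
ft_force: [0.2, 0.1, -2.0]
grip_width: 0.471
gripper_force: 46.6
```

Request:
{"op": "drive_tool", "data": {
  "series": [
    [0, 0, -0.01, 0, 0, 0, 1],
    [0, 0, -0.005, 0, 0, 0, 1],
    [0, 0, 0, 0, 0, 0, 1]
  ]
}}

```text
t: 7.55
ee_pos: [0.6222, -0.2036, 0.0736]
tool_rot: [[1.0, 0.025, -0.0], [0.025, -1.0, -0.001], [-0.0, 0.001, -1.0]]
ft_force: [-2.0, 1.1, 6.8]
grip_width: 0.474
gripper_force: 47.7
```

Request:
{"op": "drive_tool", "data": {
  "series": [
    [0, 0, 0.005, 0, 0, 0, -0.3],
    [0, 0, 0, 0, 0, 0, -0.46],
    [0, 0, 0.1, 0, 0, 0, -0.46],
    [0, 0, 0.25, 0, 0, 0, -0.46],
    [0, 0, 0.25, 0, 0, 0, -0.46]
  ]
}}

```text
t: 8.18
ee_pos: [0.6211, -0.2031, 0.1929]
tool_rot: [[1.0, 0.025, -0.004], [0.025, -1.0, 0.001], [-0.004, -0.001, -1.0]]
ft_force: [0.3, 0.2, 0.3]
grip_width: 0.727
gripper_force: 0.0
```

```bash
cat >> h.py <<'E'
RL=Rt(YR,35);RT=Rt(YT,0);y1=np.array([-.0002,.0012,0])
E
python3 carry.py .075 scene
python3 - <<'E'
from h import *
go('f',[(lamp(-1,.185)+y1,RL),(lamp(-1,.067)+y1,RL)])
E
```

```text
e t 8.175 p [ 0.6211 -0.2031  0.1929] w 0.7267661788203901 F 0.0 [0.3317 0.2282 0.3356]
  -> [ 0.6185 -0.2015  0.19  ] rows 1 each [-0.013  0.008 -0.014 -0.    -0.002  0.001]
  -> [ 0.6185 -0.2015  0.075 ] rows 2 each [ 0.     0.    -0.288  0.     0.     0.   ]
scene red 481 [ 0.6329 -0.2097  0.0997] top z 0.1315841070931364 top xy [ 0.625  -0.206   0.1278] minz 0.04609357265530627
f t 8.225 p [ 0.6254 -0.2051  0.2013] w 0.7321754340919097 F 0.0 [ 1.7723 -0.0901  3.783 ]
  -> [0.5486 0.1002 0.2148] rows 6 each [-0.064  0.254  0.011  0.007 -0.064  0.015]
  -> [0.6153 0.1117 0.1182] rows 2 each [ 0.167  0.029 -0.242  0.     0.     0.   ]
```

Request:
{"op": "drive_tool", "data": {
  "series": [
    [-0.22, 0.12, 0.011, 0.007, -0.064, 0.015, -0.46],
    [-0.16, 0.22, 0.011, 0.007, -0.064, 0.015, -0.46],
    [0, 0.3, 0.011, 0.007, -0.064, 0.015, -0.46],
    [0, 0.3, 0.011, 0.007, -0.064, 0.015, -0.46]
  ]
}}

```text
t: 8.72
ee_pos: [0.5451, -0.0144, 0.2018]
tool_rot: [[0.913, 0.122, 0.39], [0.107, -0.992, 0.06], [0.395, -0.013, -0.919]]
ft_force: [0.6, 0.4, -0.2]
grip_width: 0.73
gripper_force: 0.0
```

Request:
{"op": "drive_tool", "data": {
  "series": [
    [0, 0.3, 0.011, 0.007, -0.064, 0.015, -0.46],
    [0, 0.28, 0.011, 0.007, -0.064, 0.015, -0.46],
    [0, 0, 0, 0, 0, 0, -0.46],
    [0, 0, 0, 0, 0, 0, -0.46]
  ]
}}

```text
t: 9.22
ee_pos: [0.5471, 0.0971, 0.2061]
tool_rot: [[0.814, 0.172, 0.555], [0.139, -0.985, 0.103], [0.564, -0.007, -0.826]]
ft_force: [0.4, 0.9, 0.7]
grip_width: 0.73
gripper_force: 0.0
```

Run:
```python
from h import *
go('f',[(lamp(-1,.185)+y1,RL),(lamp(-1,.067)+y1,RL)])
```

```text
f t 9.225 p [0.5471 0.0971 0.2061] w 0.7300689175216978 F 0.0 [0.4013 0.8703 0.681 ]
  -> [0.5486 0.1002 0.2148] rows 1 each [ 0.008  0.015  0.044 -0.003 -0.008 -0.001]
  -> [0.6153 0.1117 0.1182] rows 2 each [ 0.167  0.029 -0.242  0.     0.     0.   ]
```

Request:
{"op": "drive_tool", "data": {
  "series": [
    [0.008, 0.017, 0.044, -0.003, -0.008, -0.001, -0.46],
    [0.112, 0.022, -0.162, 0, 0, 0, -0.46],
    [0.112, 0.022, -0.162, 0, 0, 0, -0.46],
    [0.112, 0.022, -0.162, 0, 0, 0, -0.46],
    [0, 0, 0, 0, 0, 0, -0.46]
  ]
}}

```text
t: 9.85
ee_pos: [0.6056, 0.1111, 0.1354]
tool_rot: [[0.807, 0.17, 0.566], [0.136, -0.985, 0.102], [0.575, -0.005, -0.818]]
ft_force: [-0.4, 1.4, 0.3]
grip_width: 0.73
gripper_force: 0.0
```

Run:
```python
from h import *
go('f',[(lamp(-1,.067)+y1,RL)])
```

```text
f t 9.85 p [0.6056 0.1111 0.1354] w 0.730310229708896 F 0.0 [-0.4168  1.37    0.3454]
  -> [0.6153 0.1117 0.1182] rows 1 each [ 0.049  0.003 -0.086 -0.003  0.001  0.   ]
```

Request:
{"op": "drive_tool", "data": {
  "series": [
    [0, 0, 0, 0, 0, 0, -0.46],
    [0, 0, 0, 0, 0, 0, -0.46]
  ]
}}

```text
t: 10.1
ee_pos: [0.6038, 0.1124, 0.1378]
tool_rot: [[0.805, 0.173, 0.568], [0.139, -0.985, 0.103], [0.577, -0.004, -0.817]]
ft_force: [-0.5, 0.6, -0.6]
grip_width: 0.73
gripper_force: 0.0
```

Run:
```python
from h import *
go('f',[(lamp(-1,.067)+y1,RL)])
```

```text
f t 10.1 p [0.6038 0.1124 0.1378] w 0.7299357523409861 F 0.0 [-0.4866  0.5771 -0.6479]
  -> [0.6153 0.1117 0.1182] rows 1 each [ 0.057 -0.004 -0.098 -0.003  0.002 -0.002]
```

Request:
{"op": "drive_tool", "data": {
  "series": [
    [0.029, -0.002, -0.049, -0.001, 0.001, 0, -0.46],
    [0.029, -0.002, -0.049, -0.001, 0.001, 0, -0.46],
    [0, 0, 0, 0, 0, 0, -0.46],
    [0, 0, 0, 0, 0, 0, -0.46]
  ]
}}

```text
t: 10.6
ee_pos: [0.6152, 0.1122, 0.1178]
tool_rot: [[0.807, 0.174, 0.564], [0.141, -0.985, 0.101], [0.573, -0.002, -0.819]]
ft_force: [0.3, 0.0, -0.1]
grip_width: 0.732
gripper_force: 0.0
```

Grip and lift.

Request:
{"op": "drive_tool", "data": {
  "series": [
    [0, 0, 0, 0, 0, 0, 1],
    [0, 0, 0, 0, 0, 0, 1],
    [0, 0, 0, 0, 0, 0, 1],
    [0, 0, 0, 0, 0, 0, 1]
  ],
  "squeeze": 45
}}

```text
t: 11.1
ee_pos: [0.6151, 0.1121, 0.1178]
tool_rot: [[0.807, 0.173, 0.564], [0.141, -0.985, 0.101], [0.573, -0.002, -0.819]]
ft_force: [-3.8, -0.8, 6.7]
grip_width: 0.475
gripper_force: 44.9
```

Request:
{"op": "drive_tool", "data": {
  "series": [
    [-0.115, -0.02, 0.165, 0, 0, 0, 1],
    [-0.115, -0.02, 0.165, 0, 0, 0, 1],
    [-0.115, -0.02, 0.165, 0, 0, 0, 1],
    [0.0, -0.15, 0.04, 0, 0, 0, 1],
    [0.0, -0.28, 0.0, 0, 0, 0, 1]
  ]
}}

```text
t: 11.72
ee_pos: [0.5629, 0.0203, 0.2035]
tool_rot: [[0.804, 0.183, 0.566], [0.145, -0.983, 0.111], [0.577, -0.007, -0.817]]
ft_force: [0.3, -1.2, -3.4]
grip_width: 0.474
gripper_force: 46.8
```

```bash
python3 carry.py 0
```

```text
e t 11.725 p [0.5629 0.0203 0.2035] w 0.4740953274093559 F 46.80552899837494 [ 0.3406 -1.199  -3.3631]
  -> [ 0.5435 -0.2035  0.19  ] rows 4 each [-0.024 -0.28  -0.017 -0.011  0.097 -0.024]
  -> [ 0.5435 -0.2035  0.075 ] rows 2 each [ 0.     0.    -0.288  0.     0.     0.   ]
```

Request:
{"op": "drive_tool", "data": {
  "series": [
    [-0.02, -0.22, 0.02, -0.009, 0.078, -0.02, 1],
    [-0.02, -0.22, 0.01, -0.009, 0.078, -0.02, 1],
    [-0.02, -0.22, 0, -0.009, 0.078, -0.02, 1],
    [-0.02, -0.22, 0, -0.009, 0.078, -0.02, 1],
    [-0.02, -0.22, 0, -0.008, 0.076, -0.016, 1]
  ]
}}

```text
t: 12.35
ee_pos: [0.5479, -0.1765, 0.2077]
tool_rot: [[0.997, 0.04, 0.062], [0.039, -0.999, 0.02], [0.063, -0.018, -0.998]]
ft_force: [0.9, 0.5, -3.7]
grip_width: 0.479
gripper_force: 46.9
```

Request:
{"op": "drive_tool", "data": {
  "series": [
    [0, 0, 0, 0, 0, 0, 1],
    [0, 0, 0, 0, 0, 0, 1]
  ]
}}

```text
t: 12.6
ee_pos: [0.5477, -0.1744, 0.2066]
tool_rot: [[0.997, 0.041, 0.065], [0.04, -0.999, 0.023], [0.066, -0.02, -0.998]]
ft_force: [-0.3, 0.4, -2.5]
grip_width: 0.472
gripper_force: 46.9
```

```bash
python3 carry.py 0
```

```text
e t 12.6 p [ 0.5477 -0.1744  0.2066] w 0.47228090228696396 F 46.909101605415344 [-0.3383  0.3849 -2.4771]
  -> [ 0.5435 -0.2035  0.19  ] rows 1 each [-0.021 -0.145 -0.083 -0.014  0.041 -0.009]
  -> [ 0.5435 -0.2035  0.075 ] rows 2 each [ 0.     0.    -0.288  0.     0.     0.   ]
```

Request:
{"op": "drive_tool", "data": {
  "series": [
    [-0.021, -0.145, 0, -0.014, 0.041, -0.009, 1],
    [0, 0, -0.19, 0, 0, 0, 1],
    [0, 0, -0.19, 0, 0, 0, 1],
    [0, 0, -0.15, 0, 0, 0, 1],
    [0, 0, 0, 0, 0, 0, 1]
  ]
}}

```text
t: 13.22
ee_pos: [0.5417, -0.2015, 0.0993]
tool_rot: [[1.0, 0.028, -0.004], [0.028, -1.0, 0.003], [-0.003, -0.003, -1.0]]
ft_force: [-0.1, -0.2, -2.9]
grip_width: 0.472
gripper_force: 46.9
```

Request:
{"op": "drive_tool", "data": {
  "series": [
    [0, 0, 0, 0, 0, 0, 1]
  ]
}}

```text
t: 13.35
ee_pos: [0.5451, -0.2039, 0.1027]
tool_rot: [[1.0, 0.027, 0.004], [0.027, -1.0, -0.002], [0.004, 0.002, -1.0]]
ft_force: [0.2, -0.6, -2.0]
grip_width: 0.473
gripper_force: 46.9
```

```bash
python3 carry.py 0
```

```text
e t 13.35 p [ 0.5451 -0.2039  0.1027] w 0.47273665202288984 F 46.92661464214325 [ 0.1572 -0.5906 -1.9588]
  -> [ 0.5435 -0.2035  0.19  ] rows 2 each [-0.004  0.001  0.218  0.001  0.001 -0.   ]
  -> [ 0.5435 -0.2035  0.075 ] rows 2 each [ 0.     0.    -0.288  0.     0.     0.   ]
```

Request:
{"op": "drive_tool", "data": {
  "series": [
    [-0.005, 0, -0.08, 0, 0, 0, 1],
    [0, 0, -0.05, 0, 0, 0, 1],
    [0, 0, 0, 0, 0, 0, 1],
    [0, 0, -0.008, 0, 0, 0, 1],
    [0, 0, 0, 0, 0, 0, 1]
  ]
}}

```text
t: 13.98
ee_pos: [0.5439, -0.2044, 0.0742]
tool_rot: [[1.0, 0.027, 0.003], [0.027, -1.0, -0.002], [0.003, 0.002, -1.0]]
ft_force: [-0.1, -0.2, -2.4]
grip_width: 0.471
gripper_force: 47.0
```

Request:
{"op": "drive_tool", "data": {
  "series": [
    [0, 0, -0.01, 0, 0, 0, 1],
    [0, 0, -0.007, 0, 0, 0, 1],
    [0, 0, 0, 0, 0, 0, 1]
  ]
}}

```text
t: 14.35
ee_pos: [0.5447, -0.2048, 0.0725]
tool_rot: [[1.0, 0.027, 0.005], [0.027, -1.0, -0.003], [0.005, 0.003, -1.0]]
ft_force: [-0.4, 0.7, 6.7]
grip_width: 0.475
gripper_force: 47.8
```

Request:
{"op": "drive_tool", "data": {
  "series": [
    [0, 0, 0.005, 0, 0, 0, -0.3],
    [0, 0, 0, 0, 0, 0, -0.46],
    [0, 0, 0.1, 0, 0, 0, -0.46],
    [0, 0, 0.25, 0, 0, 0, -0.46],
    [0, 0, 0.25, 0, 0, 0, -0.46]
  ]
}}

```text
t: 14.98
ee_pos: [0.5433, -0.2041, 0.1923]
tool_rot: [[1.0, 0.027, 0.002], [0.027, -1.0, -0.001], [0.002, 0.001, -1.0]]
ft_force: [0.5, -1.1, -0.1]
grip_width: 0.73
gripper_force: 0.0
```

```bash
python3 carry.py 0 scene
python3 - <<'E'
from h import *
go('f',[(lamp(0,.185)+y1,RL),(lamp(0,.067)+y1,RL)])
E
```

```text
e t 14.975 p [ 0.5433 -0.2041  0.1923] w 0.7304308188721358 F 0.0 [ 0.5315 -1.059  -0.0936]
  -> [ 0.5435 -0.2035  0.19  ] rows 1 each [ 0.001  0.003 -0.012  0.     0.001 -0.   ]
  -> [ 0.5435 -0.2035  0.075 ] rows 2 each [ 0.     0.    -0.288  0.     0.     0.   ]
scene red 938 [ 0.5955 -0.2104  0.0995] top z 0.1327117615930663 top xy [ 0.5893 -0.2068  0.1286] minz 0.0447125226306377
f t 15.025 p [ 0.5474 -0.2063  0.1998] w 0.7272809856500398 F 0.0 [ 1.0938 -0.7506  3.5861]
  -> [0.5353 0.177  0.2148] rows 7 each [-0.009  0.274  0.011  0.006 -0.054  0.013]
  -> [0.602  0.1885 0.1182] rows 2 each [ 0.167  0.029 -0.242  0.     0.     0.   ]
```

Request:
{"op": "drive_tool", "data": {
  "series": [
    [-0.04, 0.24, 0.012, 0.005, -0.047, 0.011, -0.46],
    [-0.03, 0.24, 0.012, 0.005, -0.047, 0.011, -0.46],
    [0, 0.24, 0.012, 0.005, -0.047, 0.011, -0.46],
    [0, 0.24, 0.012, 0.005, -0.047, 0.011, -0.46]
  ]
}}

```text
t: 15.52
ee_pos: [0.5295, -0.011, 0.2015]
tool_rot: [[0.95, 0.098, 0.295], [0.09, -0.995, 0.04], [0.298, -0.011, -0.955]]
ft_force: [1.3, 0.5, -0.4]
grip_width: 0.73
gripper_force: 0.0
```

Request:
{"op": "drive_tool", "data": {
  "series": [
    [0, 0.24, 0.012, 0.005, -0.047, 0.011, -0.46],
    [0, 0.24, 0.012, 0.005, -0.047, 0.011, -0.46],
    [0, 0.24, 0.012, 0.005, -0.047, 0.011, -0.46],
    [0, 0.24, 0.012, 0.005, -0.047, 0.011, -0.46],
    [0, 0, 0, 0, 0, 0, -0.46]
  ]
}}

```text
t: 16.15
ee_pos: [0.5271, 0.1827, 0.2098]
tool_rot: [[0.816, 0.175, 0.55], [0.143, -0.985, 0.101], [0.559, -0.003, -0.829]]
ft_force: [0.4, -0.4, 0.2]
grip_width: 0.731
gripper_force: 0.0
```

Run:
```python
from h import *
go('f',[(lamp(0,.185)+y1,RL),(lamp(0,.067)+y1,RL)])
```

```text
f t 16.15 p [0.5271 0.1827 0.2098] w 0.7306840058865626 F 0.0 [ 0.4085 -0.3999  0.1506]
  -> [0.5353 0.177  0.2148] rows 1 each [ 0.041 -0.029  0.025 -0.    -0.011 -0.003]
  -> [0.602  0.1885 0.1182] rows 2 each [ 0.167  0.029 -0.242  0.     0.     0.   ]
```

Request:
{"op": "drive_tool", "data": {
  "series": [
    [0.041, -0.025, 0.025, 0, -0.011, -0.003, -0.46],
    [0, 0, 0, 0, 0, 0, -0.46],
    [0, 0, 0, 0, 0, 0, -0.46]
  ]
}}

```text
t: 16.52
ee_pos: [0.5387, 0.1733, 0.2161]
tool_rot: [[0.807, 0.162, 0.568], [0.132, -0.987, 0.093], [0.576, -0.0, -0.817]]
ft_force: [-0.5, -1.0, -0.9]
grip_width: 0.733
gripper_force: 0.0
```

Run:
```python
from h import *
go('f',[(lamp(0,.067)+y1,RL)])
print(lamp(0,.185)+y1)
```

```text
f t 16.525 p [0.5387 0.1733 0.2161] w 0.7328412863456981 F 0.0 [-0.5137 -0.9935 -0.9034]
  -> [0.602  0.1885 0.1182] rows 2 each [ 0.158  0.038 -0.245 -0.     0.001  0.003]
[0.5353 0.177  0.2148]
```

Request:
{"op": "drive_tool", "data": {
  "series": [
    [-0.01, 0.015, 0, 0, 0, 0.005, -0.46],
    [0.08, 0.014, -0.12, 0, 0, 0, -0.46],
    [0.08, 0.014, -0.12, 0, 0, 0, -0.46],
    [0.08, 0.014, -0.12, 0, 0, 0, -0.46],
    [0, 0, 0, 0, 0, 0, -0.46]
  ]
}}

```text
t: 17.15
ee_pos: [0.5776, 0.186, 0.1545]
tool_rot: [[0.806, 0.172, 0.566], [0.139, -0.985, 0.102], [0.575, -0.004, -0.818]]
ft_force: [0.2, 1.8, 0.5]
grip_width: 0.73
gripper_force: 0.0
```

Run:
```python
from h import *
go('f',[(lamp(0,.067)+y1,RL)])
```

```text
f t 17.15 p [0.5776 0.186  0.1545] w 0.729629669891513 F 0.0 [0.2488 1.7871 0.4513]
  -> [0.602  0.1885 0.1182] rows 1 each [ 0.122  0.012 -0.182 -0.002  0.001 -0.001]
```

Request:
{"op": "drive_tool", "data": {
  "series": [
    [0.041, 0.004, -0.061, 0, 0, 0, -0.46],
    [0.041, 0.004, -0.061, 0, 0, 0, -0.46],
    [0.04, 0.004, -0.06, 0, 0, 0, -0.46],
    [0, 0, 0, 0, 0, 0, -0.46],
    [0, 0, 0, 0, 0, 0, -0.46]
  ]
}}

```text
t: 17.77
ee_pos: [0.5923, 0.189, 0.1344]
tool_rot: [[0.804, 0.177, 0.568], [0.141, -0.984, 0.106], [0.577, -0.005, -0.816]]
ft_force: [-0.2, 0.6, -0.3]
grip_width: 0.731
gripper_force: 0.0
```

Run:
```python
from h import *
go('f',[(lamp(0,.067)+y1,RL)])
```

```text
f t 17.775 p [0.5923 0.189  0.1344] w 0.7307920478659882 F 0.0 [-0.2161  0.6272 -0.2976]
  -> [0.602  0.1885 0.1182] rows 1 each [ 0.049 -0.002 -0.081 -0.004  0.002 -0.004]
```

Request:
{"op": "drive_tool", "data": {
  "series": [
    [0.025, -0.001, -0.041, -0.002, 0.001, -0.002, -0.46],
    [0.025, -0.001, -0.041, -0.002, 0.001, -0.002, -0.46],
    [0, 0, 0, 0, 0, 0, -0.46],
    [0, 0, 0, 0, 0, 0, -0.46]
  ]
}}

```text
t: 18.27
ee_pos: [0.6023, 0.1887, 0.1178]
tool_rot: [[0.807, 0.171, 0.565], [0.14, -0.985, 0.098], [0.574, 0.0, -0.819]]
ft_force: [-0.4, -0.1, -0.4]
grip_width: 0.731
gripper_force: 0.0
```

Request:
{"op": "drive_tool", "data": {
  "series": [
    [0, 0, 0, 0, 0, 0, 1],
    [0, 0, 0, 0, 0, 0, 1],
    [0, 0, 0, 0, 0, 0, 1],
    [0, 0, 0, 0, 0, 0, 1]
  ]
}}

```text
t: 18.77
ee_pos: [0.6022, 0.1886, 0.118]
tool_rot: [[0.807, 0.17, 0.566], [0.139, -0.985, 0.098], [0.574, -0.0, -0.819]]
ft_force: [-3.8, -1.7, 5.6]
grip_width: 0.473
gripper_force: 45.0
```

Request:
{"op": "drive_tool", "data": {
  "series": [
    [-0.115, -0.02, 0.165, 0, 0, 0, 1],
    [-0.115, -0.02, 0.165, 0, 0, 0, 1],
    [-0.115, -0.02, 0.165, 0, 0, 0, 1],
    [0.0, -0.15, 0.04, 0, 0, 0, 1],
    [0.0, -0.28, 0.0, 0, 0, 0, 1]
  ]
}}

```text
t: 19.4
ee_pos: [0.5812, 0.1038, 0.1573]
tool_rot: [[0.801, 0.184, 0.57], [0.143, -0.983, 0.116], [0.582, -0.011, -0.813]]
ft_force: [0.7, -0.6, -1.9]
grip_width: 0.474
gripper_force: 46.2
```

```bash
python3 carry.py -.075
```

```text
e t 19.4 p [0.5812 0.1038 0.1573] w 0.4742828758602006 F 46.180715560913086 [ 0.7015 -0.605  -1.9453]
  -> [ 0.4685 -0.2055  0.19  ] rows 6 each [-0.094 -0.258  0.027 -0.008  0.065 -0.016]
  -> [ 0.4685 -0.2055  0.075 ] rows 2 each [ 0.     0.    -0.288  0.     0.     0.   ]
```

Request:
{"op": "drive_tool", "data": {
  "series": [
    [-0.08, -0.01, 0.12, 0, 0, 0, 1],
    [-0.08, -0.01, 0.12, 0, 0, 0, 1],
    [-0.08, -0.01, 0.12, 0, 0, 0, 1],
    [0, 0, 0, 0, 0, 0, 1]
  ]
}}

```text
t: 19.9
ee_pos: [0.5328, 0.0967, 0.2299]
tool_rot: [[0.801, 0.179, 0.571], [0.139, -0.984, 0.113], [0.582, -0.011, -0.813]]
ft_force: [1.4, 0.5, -1.7]
grip_width: 0.474
gripper_force: 46.6
```

```bash
python3 carry.py -.075; python3 -c "
from h import *
print(bot.read_state()['joints'])"
```

```text
e t 19.9 p [0.5328 0.0967 0.2299] w 0.4737628094340604 F 46.55165433883667 [ 1.4027  0.5103 -1.7292]
  -> [ 0.4685 -0.2055  0.19  ] rows 6 each [-0.054 -0.252 -0.033 -0.008  0.066 -0.015]
  -> [ 0.4685 -0.2055  0.075 ] rows 2 each [ 0.     0.    -0.288  0.     0.     0.   ]
[ -8.4386  13.3162 120.9422  44.4451  16.2044  31.629 ]
```

Request:
{"op": "drive_tool", "data": {
  "series": [
    [-0.08, -0.2, 0, -0.007, 0.057, -0.013, 1],
    [-0.08, -0.2, 0, -0.007, 0.057, -0.013, 1],
    [-0.08, -0.22, 0, -0.007, 0.057, -0.013, 1],
    [-0.08, -0.22, 0, -0.007, 0.057, -0.013, 1]
  ]
}}

```text
t: 20.4
ee_pos: [0.4692, -0.0721, 0.228]
tool_rot: [[0.964, 0.092, 0.251], [0.084, -0.996, 0.041], [0.253, -0.018, -0.967]]
ft_force: [1.2, -0.3, -2.0]
grip_width: 0.47
gripper_force: 46.7
```

Request:
{"op": "drive_tool", "data": {
  "series": [
    [0, -0.22, 0, -0.007, 0.057, -0.013, 1],
    [0, -0.22, -0.02, -0.007, 0.057, -0.013, 1],
    [0, -0.22, -0.05, -0.006, 0.054, -0.012, 1],
    [0, 0, 0, 0, 0, 0, 1],
    [0, 0, 0, 0, 0, 0, 1]
  ]
}}

```text
t: 21.02
ee_pos: [0.4691, -0.2021, 0.2132]
tool_rot: [[1.0, 0.03, -0.008], [0.03, -1.0, 0.004], [-0.007, -0.005, -1.0]]
ft_force: [0.0, 0.5, -1.7]
grip_width: 0.471
gripper_force: 46.9
```

```bash
python3 carry.py -.075
```

```text
e t 21.025 p [ 0.4691 -0.2021  0.2132] w 0.47075613781224246 F 46.87398970127106 [ 0.0384  0.5206 -1.7078]
  -> [ 0.4685 -0.2055  0.19  ] rows 1 each [-0.003 -0.017 -0.116 -0.003 -0.005 -0.002]
  -> [ 0.4685 -0.2055  0.075 ] rows 2 each [ 0.     0.    -0.288  0.     0.     0.   ]
```

Request:
{"op": "drive_tool", "data": {
  "series": [
    [-0.003, -0.017, -0.1, -0.003, -0.005, -0.002, 1],
    [0, 0, -0.19, 0, 0, 0, 1],
    [0, 0, -0.19, 0, 0, 0, 1],
    [0, 0, -0.11, 0, 0, 0, 1],
    [0, 0, 0, 0, 0, 0, 1]
  ]
}}

```text
t: 21.65
ee_pos: [0.4673, -0.2044, 0.0954]
tool_rot: [[1.0, 0.027, -0.002], [0.027, -1.0, -0.0], [-0.002, 0.0, -1.0]]
ft_force: [-0.3, 0.4, -0.9]
grip_width: 0.474
gripper_force: 46.9
```

Request:
{"op": "drive_tool", "data": {
  "series": [
    [0, 0, 0, 0, 0, 0, 1]
  ]
}}

```text
t: 21.78
ee_pos: [0.4693, -0.2063, 0.0977]
tool_rot: [[1.0, 0.027, 0.003], [0.027, -1.0, -0.005], [0.003, 0.005, -1.0]]
ft_force: [-0.5, -0.7, -1.3]
grip_width: 0.473
gripper_force: 46.9
```

```bash
python3 carry.py -.075
```

```text
e t 21.775 p [ 0.4693 -0.2063  0.0977] w 0.4729298053828734 F 46.865912675857544 [-0.4617 -0.7288 -1.3086]
  -> [ 0.4685 -0.2055  0.19  ] rows 2 each [-0.002  0.002  0.231  0.001  0.001 -0.   ]
  -> [ 0.4685 -0.2055  0.075 ] rows 2 each [ 0.     0.    -0.288  0.     0.     0.   ]
```

Request:
{"op": "drive_tool", "data": {
  "series": [
    [0, 0, -0.06, 0, 0, 0, 1],
    [0, 0, -0.05, 0, 0, 0, 1],
    [0, 0, 0, 0, 0, 0, 1],
    [0, 0, -0.008, 0, 0, 0, 1],
    [0, 0, 0, 0, 0, 0, 1]
  ]
}}

```text
t: 22.4
ee_pos: [0.4689, -0.2069, 0.0733]
tool_rot: [[1.0, 0.026, 0.002], [0.026, -1.0, -0.004], [0.002, 0.004, -1.0]]
ft_force: [-0.4, -0.5, -1.3]
grip_width: 0.474
gripper_force: 46.9
```

Request:
{"op": "drive_tool", "data": {
  "series": [
    [0, 0, -0.006, 0, 0, 0, 1],
    [0, 0, 0, 0, 0, 0, 1]
  ]
}}

```text
t: 22.65
ee_pos: [0.4691, -0.207, 0.0725]
tool_rot: [[1.0, 0.026, 0.003], [0.026, -1.0, -0.005], [0.003, 0.005, -1.0]]
ft_force: [0.3, -0.8, 0.0]
grip_width: 0.476
gripper_force: 47.1
```

Touching the floor; release, rise and look.

Request:
{"op": "drive_tool", "data": {
  "series": [
    [0, 0, -0.003, 0, 0, 0, 1],
    [0, 0, 0, 0, 0, 0, -0.3],
    [0, 0, 0, 0, 0, 0, -0.46],
    [0, 0, 0.1, 0, 0, 0, -0.46],
    [0, 0, 0.25, 0, 0, 0, -0.46]
  ]
}}

```text
t: 23.28
ee_pos: [0.4671, -0.2056, 0.1401]
tool_rot: [[1.0, 0.026, -0.003], [0.026, -1.0, -0.0], [-0.003, 0.0, -1.0]]
ft_force: [0.4, -0.4, 0.3]
grip_width: 0.731
gripper_force: 0.0
```

Request:
{"op": "drive_tool", "data": {
  "series": [
    [0, 0, 0.25, 0, 0, 0, -0.46],
    [0, -0.2, 0.1, 0, 0, 0, 1],
    [0, -0.25, 0, 0, 0, 0, 1],
    [0, -0.25, 0, 0, 0, 0, 1],
    [0, -0.25, 0, 0, 0, 0, 1]
  ]
}}

```text
t: 23.9
ee_pos: [0.4685, -0.398, 0.2113]
tool_rot: [[1.0, 0.026, 0.002], [0.026, -1.0, -0.004], [0.002, 0.004, -1.0]]
ft_force: [0.7, 0.2, -0.1]
grip_width: -0.003
gripper_force: 0.0
```

```bash
python3 carry.py -.075 scene top; cp pics/scene2*.png pics/now.png
python3 - <<'E'
from h import *
for n in('scene','top'):
    D=np.load(f'last_{n}.npz') ;D0=np.load(n+'0.npz')
    for nm,d in (('0',D0),('now',D)):
        P=cloud(n,d['d']);hsv=cv2.cvtColor(d['im'],cv2.COLOR_RGB2HSV)
        X,Y,Z=P[...,0],P[...,1],P[...,2]
        m=(hsv[...,2]<70)&(abs(X-.5)<.06)&(abs(Y+.4)<.06)&(Z>.035)&(Z<.07)
        print(n,nm,'dark',m.sum(),cv2.minAreaRect(P[m][:,:2].astype(np.float32)),np.median(Z[m]))
        b=(abs(X-.62)<.1)&(abs(Y+.39)<.09)&(Z>.08)&(Z<.1)
        print('  body',b.sum(),cv2.minAreaRect(P[b][:,:2].astype(np.float32)))
E
```

```text
e t 23.9 p [ 0.4685 -0.398   0.2113] w -0.002779438811996858 F 0.0 [ 0.6526  0.228  -0.1354]
  -> [ 0.4685 -0.2055  0.19  ] rows 4 each [-0.     0.241 -0.027  0.001  0.     0.   ]
  -> [ 0.4685 -0.2055  0.075 ] rows 2 each [ 0.     0.    -0.288  0.     0.     0.   ]
scene red 1382 [ 0.5592 -0.2114  0.0996] top z 0.13246144756922862 top xy [ 0.5501 -0.2074  0.1285] minz 0.04432734465537899
top red 216 [ 0.6176 -0.2002  0.1091] top z 0.13402912787538468 top xy [ 0.6209 -0.2024  0.1302] minz 0.03794732524733815
top red 206 [ 0.5423 -0.2013  0.1133] top z 0.13596089062732286 top xy [ 0.5448 -0.2037  0.1313] minz 0.04354970359142998
top red 212 [ 0.4685 -0.2023  0.1181] top z 0.13666939063097816 top xy [ 0.4675 -0.2071  0.1327] minz 0.0659012198083049
scene 0 dark 580 ((0.507746160030365, -0.40536004304885864), (0.11257029324769974, 0.06560888886451721), 14.944083213806152) 0.05468458242776786
  body 2331 ((0.6478821039199829, -0.38759052753448486), (0.12260892987251282, 0.11164958029985428), 8.280634880065918)
scene now dark 597 ((0.5023165941238403, -0.40318405628204346), (0.10768881440162659, 0.08409897238016129), 3.922879457473755) 0.05491715602014868
  body 2324 ((0.6489191055297852, -0.38830387592315674), (0.1222621276974678, 0.11128661781549454), 7.316717624664307)
top 0 dark 388 ((0.506162703037262, -0.3999320864677429), (0.10231510549783707, 0.08181799948215485), 3.6275596618652344) 0.05582768271487548
  body 1471 ((0.6477566361427307, -0.3866785168647766), (0.11943111568689346, 0.10944359004497528), 8.228976249694824)
top now dark 325 ((0.5066389441490173, -0.40114641189575195), (0.10715745389461517, 0.07745867967605591), 3.8362932205200195) 0.05361209110162668
  body 1476 ((0.6475507020950317, -0.3869166374206543), (0.11905157566070557, 0.1095823347568512), 8.169763565063477)
```

View pics/now.png

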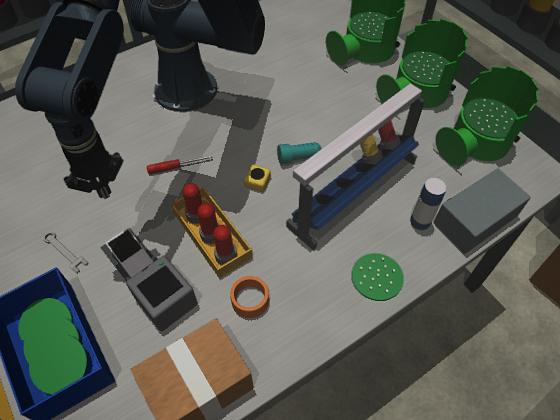

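The scene view shows three red lamps upright in the tray at (192,200), (207,218) and (222,240), with amber and the fourth red still in the rack. Next I'll profile the treadle.

Run:
```python
from h import *
R=Ro.from_euler('z',8.2,degrees=True).as_matrix(); org=np.array([.648,-.387,0])-R@[.105,0,0];print('org',org, 'pad guess',org+R@[-.068,0,0])
for n in('scene','top'):
    d=np.load(n+'0.npz');P=cloud(n,d['d']);L=(P-org)@R;V=d['im'].max(2)
    for x in np.arange(-.13,.05,.01):
        m=(abs(L[...,0]-x)<.005)&(abs(L[...,1])<.02)
        if m.sum(): print(n,round(x,3),m.sum(),'z',np.round(np.median(L[m][:,2]),4),'V',np.median(V[m]))
```

```text
org [ 0.5441 -0.402   0.    ] pad guess [ 0.4768 -0.4117  0.    ]
scene -0.09 50 z 0.0629 V 129.5
scene -0.08 66 z 0.0615 V 27.0
scene -0.07 62 z 0.0584 V 28.0
scene -0.06 71 z 0.0555 V 28.0
scene -0.05 71 z 0.0524 V 28.0
scene -0.04 73 z 0.0489 V 28.0
scene -0.03 78 z 0.0425 V 156.0
scene -0.02 68 z 0.0387 V 187.0
scene -0.01 69 z 0.0354 V 187.0
scene -0.0 64 z 0.0321 V 187.0
scene 0.01 37 z 0.0309 V 189.0
scene 0.04 1 z 0.0864 V 148.0
top -0.13 43 z 0.0027 V 97.0
top -0.12 43 z 0.0076 V 81.0
top -0.11 41 z 0.0069 V 82.0
top -0.1 39 z 0.0091 V 75.0
top -0.09 47 z 0.0614 V 121.0
top -0.08 47 z 0.0609 V 23.0
top -0.07 45 z 0.0588 V 24.0
top -0.06 46 z 0.056 V 23.0
top -0.05 46 z 0.0534 V 23.0
top -0.04 47 z 0.0495 V 24.0
top -0.03 41 z 0.0428 V 146.0
top -0.02 43 z 0.0388 V 181.0
top -0.01 47 z 0.036 V 182.0
top -0.0 43 z 0.0323 V 182.0
top 0.01 42 z 0.0294 V 182.0
top 0.02 43 z 0.0272 V 141.0
top 0.03 57 z 0.0538 V 191.0
top 0.04 51 z 0.0612 V 79.0
```

Request:
{"op": "drive_tool", "data": {
  "series": [
    [0.03, -0.07, -0.2, 0, 0, 0, 1],
    [0, 0, -0.25, 0, 0, 0, 1],
    [0, 0, -0.2, 0, 0, 0, 1],
    [0, 0, 0, 0, 0, 0, 1],
    [0, 0, 0, 0, 0, 0, 1]
  ]
}}

```text
t: 24.62
ee_pos: [0.4755, -0.4111, 0.0827]
tool_rot: [[1.0, 0.026, 0.003], [0.026, -1.0, -0.006], [0.003, 0.006, -1.0]]
ft_force: [1.2, 0.2, -0.0]
grip_width: 0.0
gripper_force: 0.0
```

Request:
{"op": "drive_tool", "data": {
  "series": [
    [0, 0, -0.09, 0, 0, 0, 1],
    [0, 0, -0.07, 0, 0, 0, 1],
    [0, 0, -0.05, 0, 0, 0, 1],
    [0, 0, -0.02, 0, 0, 0, 1],
    [0, 0, 0, 0, 0, 0, 1]
  ]
}}

```text
t: 25.25
ee_pos: [0.4746, -0.4105, 0.0356]
tool_rot: [[1.0, 0.026, 0.001], [0.026, -1.0, -0.003], [0.001, 0.003, -1.0]]
ft_force: [-1.0, 2.4, 4.8]
grip_width: 0.002
gripper_force: 1.9
```

Request:
{"op": "drive_tool", "data": {
  "series": [
    [0, 0, -0.01, 0, 0, 0, 1],
    [0, 0, -0.01, 0, 0, 0, 1],
    [0, 0, 0, 0, 0, 0, 1]
  ]
}}

```text
t: 25.62
ee_pos: [0.4749, -0.4111, 0.032]
tool_rot: [[1.0, 0.026, 0.002], [0.026, -1.0, -0.005], [0.002, 0.005, -1.0]]
ft_force: [-2.1, 0.5, 6.5]
grip_width: 0.002
gripper_force: 2.4
```

Request:
{"op": "drive_tool", "data": {
  "series": [
    [0, 0, -0.01, 0, 0, 0, 1],
    [0, 0, -0.01, 0, 0, 0, 1],
    [0, 0, 0, 0, 0, 0, 1]
  ]
}}

```text
t: 26.0
ee_pos: [0.4747, -0.4114, 0.0282]
tool_rot: [[1.0, 0.026, 0.002], [0.026, -1.0, -0.006], [0.002, 0.006, -1.0]]
ft_force: [-2.1, 0.6, 6.7]
grip_width: -0.001
gripper_force: 2.9
```

Run:
```python
from h import *
R=Ro.from_euler('z',8.2,degrees=True).as_matrix(); org=np.array([.648,-.387,0])-R@[.105,0,0]
n='scene'
im,d=imaging.get_image(n);P=cloud(n,d);L=(P-org)@R
cv2.imwrite('pics/press.png',cv2.resize(im[190:310,60:220,::-1],None,fx=4,fy=4))
for x in np.arange(-.09,.03,.01):
    m=(abs(L[...,0]-x)<.005)&(abs(L[...,1])<.03)&(L[...,2]<.07)
    if m.sum(): print(round(x,3),m.sum(),np.round(np.percentile(L[m][:,2],[25,50,75]),4))
```

```text
-0.09 29 [0.0534 0.055  0.0562]
-0.08 46 [0.0502 0.0523 0.054 ]
-0.07 69 [0.0483 0.0507 0.0526]
-0.06 113 [0.0479 0.0498 0.0519]
-0.05 93 [0.0446 0.0463 0.0484]
-0.04 93 [0.0425 0.0441 0.0454]
-0.03 123 [0.0369 0.0384 0.0416]
-0.02 94 [0.0342 0.0357 0.0375]
-0.01 106 [0.0313 0.0332 0.0347]
-0.0 92 [0.0292 0.0308 0.0323]
0.01 50 [0.0285 0.0292 0.031 ]
```

View pics/press.png

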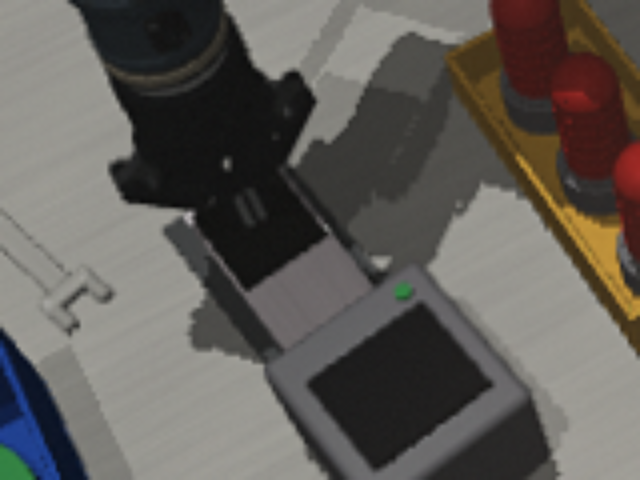

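The zoom shows the fingertips on the black pad around (250,207), with the treadle only about 8 mm down. I'll keep pressing until the force jumps.

Request:
{"op": "drive_tool", "data": {
  "series": [
    [0, 0, -0.02, 0, 0, 0, 1],
    [0, 0, -0.02, 0, 0, 0, 1],
    [0, 0, 0, 0, 0, 0, 1]
  ]
}}

```text
t: 26.42
ee_pos: [0.4744, -0.4117, 0.0204]
tool_rot: [[1.0, 0.026, 0.002], [0.026, -1.0, -0.006], [0.001, 0.006, -1.0]]
ft_force: [-4.2, -1.8, 8.6]
grip_width: -0.004
gripper_force: 3.9
```

```bash
cat > ped.py <<'E'
from h import *
R=Ro.from_euler('z',8.2,degrees=True).as_matrix(); org=np.array([.648,-.387,0])-R@[.105,0,0]
def ang(d):
    L=(cloud('scene',d)-org)@R
    m=(L[...,0]>-.03)&(L[...,0]<.0)&(abs(L[...,1])<.02)&(L[...,2]<.06)&(L[...,2]>.015)
    k=np.polyfit(L[m][:,0],L[m][:,2],1)
    return np.arctan(k[0]),np.polyval(k,-.025),m.sum()
print('rest',ang(np.load('scene0.npz')['d']),'now',ang(imaging.get_image('scene')[1]))
s=bot.read_state();print(s['ft_force'],s['ee_pos'],s['t'])
E
python3 ped.py
```

```text
rest (np.float64(-0.3347858230411868), np.float64(0.0405096644793731), np.int64(203)) now (np.float64(-0.1329072725152233), np.float64(0.03299011031433163), np.int64(183))
[-3.0482  0.1813  8.5336] [ 0.4744 -0.4117  0.0206] 26.475
```

Request:
{"op": "drive_tool", "data": {
  "series": [
    [0, 0, -0.02, 0, 0, 0, 1],
    [0, 0, -0.015, 0, 0, 0, 1],
    [0, 0, 0, 0, 0, 0, 1]
  ]
}}

```text
t: 26.85
ee_pos: [0.4737, -0.4119, 0.0137]
tool_rot: [[1.0, 0.027, 0.0], [0.027, -1.0, -0.006], [0.0, 0.006, -1.0]]
ft_force: [-6.4, -0.7, 10.8]
grip_width: -0.002
gripper_force: 4.9
```

```bash
python3 ped.py
```

```text
rest (np.float64(-0.3347858230411868), np.float64(0.0405096644793731), np.int64(203)) now (np.float64(-0.09522344953784931), np.float64(0.030280284601474226), np.int64(177))
[-5.4753 -1.0716  9.7668] [ 0.4738 -0.4119  0.0138] 26.9
```

Request:
{"op": "drive_tool", "data": {
  "series": [
    [0, 0, -0.02, 0, 0, 0, 1],
    [0, 0, -0.01, 0, 0, 0, 1],
    [0, 0, 0, 0, 0, 0, 1],
    [0, 0, 0, 0, 0, 0, 1]
  ]
}}

```text
t: 27.4
ee_pos: [0.4734, -0.412, 0.0096]
tool_rot: [[1.0, 0.027, 0.0], [0.027, -1.0, -0.006], [-0.0, 0.006, -1.0]]
ft_force: [-8.7, 0.4, 20.2]
grip_width: 0.001
gripper_force: 9.7
```

```bash
python3 ped.py
```

```text
rest (np.float64(-0.3347858230411868), np.float64(0.0405096644793731), np.int64(203)) now (np.float64(-0.04776970837188957), np.float64(0.028486337687701493), np.int64(169))
[-8.8253 -0.1628 19.9386] [ 0.4734 -0.412   0.0097] 27.45
```

Request:
{"op": "drive_tool", "data": {
  "series": [
    [0, 0, -0.01, 0, 0, 0, 1],
    [0, 0, 0, 0, 0, 0, 1],
    [0, 0, 0, 0, 0, 0, 1]
  ]
}}

```text
t: 27.82
ee_pos: [0.4734, -0.4121, 0.0094]
tool_rot: [[1.0, 0.027, 0.0], [0.027, -1.0, -0.007], [-0.0, 0.007, -1.0]]
ft_force: [-10.3, 2.0, 29.8]
grip_width: -0.001
gripper_force: 14.4
```

Request:
{"op": "drive_tool", "data": {
  "series": [
    [0, 0, 0.1, 0, 0, 0, 1],
    [0, 0, 0.15, 0, 0, 0, 1],
    [0, 0, 0.25, 0, 0, 0, 1],
    [0, 0, 0.25, 0, 0, 0, 1],
    [0, 0, 0, 0, 0, 0, 1]
  ]
}}

```text
t: 28.45
ee_pos: [0.4775, -0.4137, 0.1593]
tool_rot: [[1.0, 0.026, 0.01], [0.026, -1.0, -0.013], [0.009, 0.013, -1.0]]
ft_force: [0.2, -0.2, -0.1]
grip_width: -0.003
gripper_force: 0.0
```

Request:
{"op": "drive_tool", "data": {
  "series": [
    [0, -0.1, 0.1, 0, 0, 0, 1],
    [0, 0, 0, 0, 0, 0, 1],
    [0, 0, 0, 0, 0, 0, 1]
  ]
}}

```text
t: 28.82
ee_pos: [0.4741, -0.4295, 0.1727]
tool_rot: [[1.0, 0.026, 0.0], [0.026, -1.0, -0.001], [0.0, 0.001, -1.0]]
ft_force: [0.4, -0.3, 0.8]
grip_width: -0.002
gripper_force: 0.0
```

```bash
python3 ped.py; python3 carry.py 0 top scene | grep red
python3 - <<'E'
from h import *
for nm,f in(('0','top0.npz'),('now','last_top.npz')):
    d=np.load(f);P=cloud('top',d['d']);h=cv2.cvtColor(d['im'],cv2.COLOR_RGB2HSV)
    for t,m in(('rack red',((h[...,0]<8)|(h[...,0]>172))&(h[...,1]>130)&(P[...,1]>.28)&(P[...,2]>.1)),('amber',(h[...,0]>15)&(h[...,0]<32)&(h[...,1]>130)&(P[...,1]>.2)&(P[...,2]>.1))): print(nm,t,m.sum(),np.median(P[m],0))
E
```

```text
rest (np.float64(-0.3347858230411868), np.float64(0.0405096644793731), np.int64(203)) now (np.float64(-0.3049889029160255), np.float64(0.040066911650411666), np.int64(208))
[ 0.5795 -0.8692 -1.1098] [ 0.4741 -0.4293  0.1726] 28.875
top red 214 [ 0.6175 -0.2001  0.1096] top z 0.13401797199725962 top xy [ 0.6205 -0.2046  0.1299] minz 0.037933125834830994
top red 207 [ 0.5425 -0.201   0.1128] top z 0.13453347902861346 top xy [ 0.5467 -0.202   0.1305] minz 0.04290188501515207
top red 210 [ 0.4685 -0.2023  0.1179] top z 0.13654651292827835 top xy [ 0.4701 -0.2075  0.1322] minz 0.062058128211449744
scene red 1388 [ 0.5588 -0.2114  0.0993] top z 0.13274703988704517 top xy [ 0.5506 -0.2079  0.1286] minz 0.044335273438498246
0 rack red 324 [0.5655 0.3332 0.1563]
0 amber 314 [0.5787 0.258  0.1569]
now rack red 325 [0.5649 0.333  0.156 ]
now amber 315 [0.5787 0.2579 0.1571]
```

The treadle is back up, and the lamps, amber and the fourth red are all in place.

```bash
python3 -c "
from h import *
print(bot.job_done())"
```

```text
the job is handed in; nothing more can be done
None
```

I stood three red lamps upright in the yellow tray, then pressed the treadle to its stop and let it come back up. The fourth red lamp and the amber one are still in the rack, and I handed the job in at about 29 s; no verdict came back.

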